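# Cap the refilled oil jug

### The job

The white oil jug has just been refilled and stands open: pick up its grey screw cap, set it squarely on the neck and turn it backward (anticlockwise from above) until you feel it drop between the threads, then screw it forward (clockwise) until it is fully down, and let go. Never force a cap that jams high; do not shove, twist round or tip the jug, and leave the other things where they are.

Things in the scene. Friction and masses are not known exactly. Their poses are not given: they have to be found in the camera images.
- cap_mid (a point): Middle of the grey screw cap, on its axis, half-way up; z points out of its closed top. A loose round cup 56 mm across, 32 mm high, 60 to 100 g, with a ribbed skirt, lying mouth down on the worktop (this point 16 mm above it). Under its top sits a springy sealing liner, 4 N per mm.
- cap_lugs (a point): Point on the cap's axis 5 mm above the skirt's lower edge (11 mm below cap_mid), level with its four inward lugs: 3.5 mm thick, 90 degrees apart, hidden inside the skirt and not marked outside, so where they stand must be felt.
- jug_mouth (a point): Centre of the jug's open round mouth, on the neck axis, level with the rim, z up, 170 mm above the worktop. Neck 39 mm across, edge tapered, standing 45 mm above the shoulder; the cap has 1.5 mm play all round. Height of cap_mid over this point: riding on the threads -3.5 to +3 mm; dropped between them, liner touching the rim -7 mm; screwed fully down -10 mm.
- jug_thread (a point): Point on the neck axis 15.5 mm below the rim, amid four white thread ridges 90 degrees apart. Each is 3 mm thick, falls 4.5 mm clockwise over 50 degrees, runs level 22 more and ends at an upright stop rib; then a 15 degree gap to the next. Lugs on top of the ridges jam at the ribs if turned clockwise.
- jug: White square plastic jug, 130 x 130 mm, shoulder 120 mm high, full, 2.9 to 4.1 kg, loose on the worktop; origin at the middle of its underside, z up. Turned back at most 90 degrees the cap drops; about 70 degrees forward then closes it, the liner pushing back with up to 14 N. A push of 10 N sideways at the mouth can tip it.
- jug_handle (a point): Middle of the jug's white loop handle, 96 mm from the jug's axis along its +x and 60 mm above the worktop; the handle reaches 104 mm out, all below the shoulder.
- ring_mould: Bystander: steel ring 80 mm across, 45 mm high; origin at the middle of its underside.
- thermometer: Bystander: thin steel probe thermometer lying in front, 34 x 152 mm, 14 mm high; origin on its underside.
- measure_cup: Bystander: steel measuring cup with a handle, 86 x 114 mm, 76 mm high; origin on its underside.
- prep_bowl: Bystander: steel bowl 148 mm across, 52 mm high; origin at the middle of its underside.
- wok_turner: Bystander: long wok spatula with a wooden handle lying near the front edge, 94 x 431 mm, 30 mm high; origin on its underside.
There are look-alikes about, which are no part of the job. What is shaped like the part that bears cap_mid but orange is not meant.

How it is judged (in metres and radians):
On the way, in this order (a step that is already met when the one before it is completed fails the run):
1. the cap has been lifted off the worktop (height (world z) of cap_mid above 0.08 m), for 0.1 s.
2. the cap's lugs have dropped between the threads: the cap sits level on the neck, its middle within 4.5 mm of its sealed height (z of cap_mid in the frame of jug_mouth below -0.0055 m and horizontal distance between cap_mid and jug_mouth below 0.004 m and angle between the z axis of cap_mid and the z axis of jug_mouth, either way round below 0.08 rad), for 0.1 s.
At the end, for the whole second after the job is handed in: The cap is screwed down: its middle is at least 9 mm below the rim (fully down is 10), within 3 mm of the neck axis and within 3 degrees of square to the neck; the jug stands upright and still (z of cap_mid in the frame of jug_mouth below -0.009 m and horizontal distance between cap_mid and jug_mouth below 0.003 m and angle between the z axis of cap_mid and the z axis of jug_mouth, either way round below 0.05 rad and angle between jug's own z axis and vertical below 0.03 rad and height (world z) of jug below 0.005 m and linear speed of jug below 0.01 m/s); the robot touches nothing.
It fails at once if the cap is rammed or wrenched on the jug (its contact forces, summed, pass 90 N; hand-tight at 0.5 N m is about 50) (contact force between cap and jug above 90 N).
It fails at once if the jug is shoved or twisted round more than 30 mm, or tipped (distance of any of jug, jug_handle from where it was at the start of the episode above 0.03 m or angle between jug's own z axis and vertical above 0.15 rad).
It fails at once if another thing is moved more than 30 mm (distance of any of ring_mould, measure_cup, prep_bowl, wok_turner, thermometer from where it was at the start of the episode above 0.03 m).
It also fails if it takes over 64 s, if anything falls off the work surface, if the arm or the gripper's body presses on something with over 40 N, if the wrist force passes 120 N, or if a joint passes its speed limit or range.

### The arm

A 6-joint arm with a two-finger parallel gripper is mounted at the origin on a cart in front of the work surface, level with it; the furniture and walls round the work are solid. World frame = base frame: x ahead of the robot, y to its left, z up, the work surface at z = 0. Lengths are in m, angles in degrees, forces in N, time in s.
With the tool pointing down it reaches from about 0.375 to 0.9 m from the base axis. Payload 3.1 kg.
Tool frame: the origin (TCP) lies at the very end of the fingers, on their centre line; the grasp point (between the pads) lies behind it (bot.grip_depth is the z of the grasp point in the tool frame, in m); z points along the fingers, y is the direction in which the jaws open and shut (so a half turn about z gives the same grasp; the last joint's range is limited). The gripper opens to 87 mm and grips with 3 to 60 N. Pads are 19 mm wide; open, the fingers measure 117 mm over their backs; the gripper's body (75 mm by 190 mm) begins 51 mm behind the grasp point.
Start: joints at [-73.425, 30.224, 82.088, -0, 67.689, -10.227], TCP at [0.282, -0.558, 0.223] pointing down, gripper open.
Joint ranges: [-176.69, 176.69], [-43.24, 126.21], [12.49, 139.97], [-82, 262], [0, 151.66], [-163.58, 163.58]. Speed limits (degrees/s): [159.86, 159.86, 180, 180, 180, 180].

### API

Orientations are given as a 3x3 rotation matrix whose columns are the frame's x, y, z axes.
In Python, from rig import bot, vision gives the robot as it stands. The module is installed in compiled form; this text tells all that it offers.
- The arm moves only by the shell command python3 -m jog 'ROWS'. ROWS is JSON, a list of rows, each a list of 3 entries, a list of its own where there are three numbers: the shift along the tool's x, y, z in mm, then the turn, a rotation vector about the tool's x, y, z in degrees, then the closure, from 0 (fully open) to 1 (shut). In form: [[[dx, dy, dz], [wx, wy, wz], fingers], ...]. A call has 1 to 12 rows; each row is the pose to reach, as a shift and turn from the pose commanded when the call began, along the tool's axes at that moment; what a row does not reach only later rows make up. A row lasts 1/12 s, in which the tool goes at most 41.7 mm and 7.16 degrees, less where a joint would pass 70% of its speed; a pose out of reach is approached as far as the arm can. A call with a gripper value outside its range is refused whole. The fingers move at their own pace and stop on an object; the grip force is fixed at half the most. Time passes only in rows, so rows that repeat a pose let the fingers close. It gives the time, the measured TCP pose, the force and the opening at its end, in the units of the state.
- bot.read_state(): the state, without advancing time (a new reading comes with each control period).
- vision.capture(name): name is "scene" or "top" or "wrist"; returns the picture (420x560x3 uint8, red, green, blue); there is no depth.
- vision.camera_info(name): a dict with "intrinsics" (3x3 intrinsics, pixels), "camera_from_world" (4x4, takes a point from world to camera coordinates); the wrist camera has in their place "mount" (4x4, takes a point from camera to tool coordinates, whose origin is the TCP and whose axes are the flange's). Camera axes: x right, y up, looking along -z (the intrinsics and any distortion apply to the point x, -y, -z); pixel columns grow to the right and rows downward; lengths in m; the calibration is good to about 2 mm. A picture is of the moment at which its call begins: read the wrist's pose just before it. camera_info takes no time and is no camera call.
- bot.hand_in(): hands the job in, once; it reports no verdict.
The state is a dict: "time_s": time; "joint_positions": joint angles; "qvel": joint speeds; "tau": joint torques, N m; "position": TCP position; "tcp_rot": TCP orientation; "force": force on the tool from outside, world axes, zero at the start; "moment": the same for the moment, N m; "opening": opening from 0.0 (shut) to 1.0 (fully open).
Only numpy, scipy, OpenCV 4.12 (cv2) and the standard library are available. Lean on these libraries where they do the work, as an engineer would, in place of code of your own. Each camera call takes 0.05 s, during which the arm holds its last target. There are 200 camera calls.

## Working session

There is one attempt and no reset: what is moved stays moved. The work goes in short steps, Python scripts to look and compute and a shell command to move; the robot and the scene stay as the last step left them, time stands still between calls to the robot, and variables do not carry over. Pictures are saved under pics/ and viewed, about 8 in all and at most 12, crops included, and the job is handed in when it is done.

```bash
mkdir -p pics; python3 - <<'E'
from rig import bot, vision
import cv2, numpy as np
np.set_printoptions(precision=4,suppress=True)
for n in("scene","top"):
    cv2.imwrite(f"pics/{n}0.png",vision.capture(n)[:,:,::-1])
    i=vision.camera_info(n);print(n,i)
i=vision.camera_info("wrist");print(i)
print(bot.read_state(),bot.grip_depth)
E
```

```text
scene {'intrinsics': array([[415.7988,   0.    , 276.4085],
       [  0.    , 415.7988, 214.4019],
       [  0.    ,   0.    ,   1.    ]]), 'camera_from_world': array([[-0.792 , -0.6101, -0.0225,  0.3736],
       [ 0.2353, -0.339 ,  0.9109, -0.2629],
       [-0.5634,  0.7161,  0.412 , -0.5995],
       [ 0.    ,  0.    ,  0.    ,  1.    ]])}
top {'intrinsics': array([[415.1894,   0.    , 279.0639],
       [  0.    , 415.1894, 210.866 ],
       [  0.    ,   0.    ,   1.    ]]), 'camera_from_world': array([[ 0.0053, -0.9996,  0.0277, -0.1229],
       [ 0.9953,  0.008 ,  0.0962, -0.5518],
       [-0.0964,  0.027 ,  0.995 , -1.1338],
       [ 0.    ,  0.    ,  0.    ,  1.    ]])}
{'intrinsics': array([[370.7792,   0.    , 281.9417],
       [  0.    , 370.7792, 209.9547],
       [  0.    ,   0.    ,   1.    ]]), 'mount': array([[-0.0009,  0.9552,  0.2961,  0.0821],
       [ 1.    ,  0.0009, -0.    ,  0.0007],
       [-0.0003,  0.2961, -0.9552, -0.1616],
       [ 0.    ,  0.    ,  0.    ,  1.    ]])}
{'time_s': 0.1, 'joint_positions': array([-73.4244,  30.2737,  82.149 ,  -0.0006,  67.6886, -10.2268]), 'qvel': array([ 0.0835, -0.0797, -0.1527, -0.0351, -0.1126, -0.0421]), 'tau': array([  0.0007, -44.0985, -17.7152,   0.0637,   0.0534,  -0.    ]), 'position': array([ 0.2817, -0.5572,  0.2217]), 'tcp_rot': array([[ 0.8926,  0.4509, -0.0006],
       [ 0.4509, -0.8926,  0.0019],
       [ 0.0003, -0.0019, -1.    ]]), 'force': array([-0.0324, -0.3781, -0.9325]), 'moment': array([-0.0147,  0.0177, -0.0243]), 'opening': 1.0011399154205638} -0.0187
```

View pics/scene0.png

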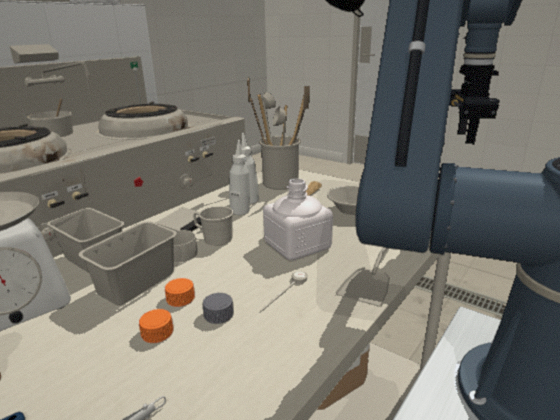

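View pics/top0.png

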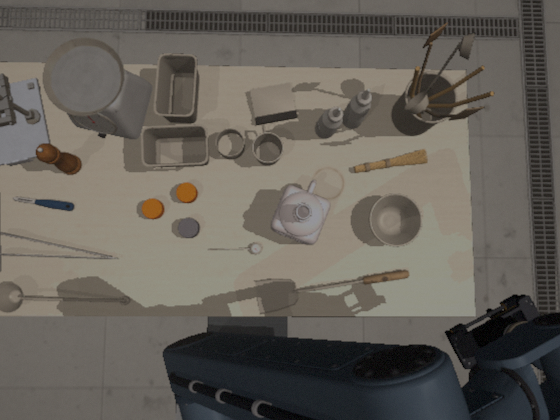

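In the top view the look-alikes are the orange caps at (152,209) and (186,193). The grey cap, the one I want, is at (188,228) there and at (218,308) in the scene view. The jug mouth is near (303,211) in the top view. I'll check the cap and mouth in one enlarged crop.

```bash
cat > h.py <<'E'
import numpy as np, cv2
from rig import bot, vision
np.set_printoptions(precision=4,suppress=True)
def ray(n,u,v,st=None):
    i=vision.camera_info(n);K=i["intrinsics"]
    d=np.array([(u-K[0,2])/K[0,0],-(v-K[1,2])/K[1,1],-1.])
    if n=="wrist":
        T=np.eye(4);T[:3,:3]=st["tcp_rot"];T[:3,3]=st["position"];M=T@i["mount"]
    else: M=np.linalg.inv(i["camera_from_world"])
    return M[:3,3],M[:3,:3]@d
def atz(n,u,v,z,st=None):
    o,d=ray(n,u,v,st);return o+d*(z-o[2])/d[2]
def proj(n,p,st=None):
    i=vision.camera_info(n);K=i["intrinsics"]
    if n=="wrist":
        T=np.eye(4);T[:3,:3]=st["tcp_rot"];T[:3,3]=st["position"];C=np.linalg.inv(T@i["mount"])
    else: C=i["camera_from_world"]
    q=C[:3,:3]@np.array(p)+C[:3,3]
    return np.array([K[0,2]-K[0,0]*q[0]/q[2],K[1,2]+K[1,1]*q[1]/q[2]])
E
python3 - <<'E'
from h import *
a=cv2.imread("pics/top0.png");b=cv2.imread("pics/scene0.png")
f=lambda im,x,y,w,h,s:cv2.resize(im[y:y+h,x:x+w],None,fx=s,fy=s,interpolation=cv2.INTER_CUBIC)
t=np.hstack([f(a,165,205,50,37,8),f(a,263,180,50,37,8)][0:1]+[f(a,278,193,50,37,8)])
u=np.hstack([f(b,193,288,50,37,8),f(b,272,172,50,37,8)])
cv2.imwrite("pics/crop0.png",np.vstack([t,u]))
E
```

```text
(no output)
```

View pics/crop0.png

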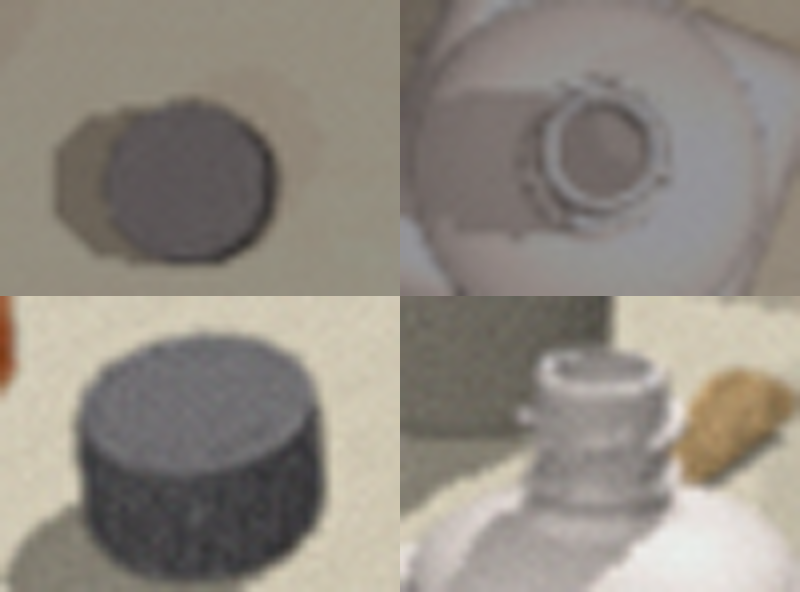

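```bash
python3 - <<'E'
from h import *
def tri(a,b):
    A=np.zeros((3,3));r=np.zeros(3)
    for n,u,v in(("top",*a),("scene",*b)):
        o,d=ray(n,u,v);d/=np.linalg.norm(d);P=np.eye(3)-np.outer(d,d);A+=P;r+=P@o
    return np.linalg.solve(A,r)
print(atz("top",187.7,227.1,.032),atz("scene",217.2,301.1,.032),tri((187.7,227.1),(217.2,301.1)))
print(atz("top",302.5,211.2,.17),atz("scene",296.8,181,.17),tri((302.5,211.2),(296.8,181)))
# neighbours
for n,u,v in(("orangeA",152,209),("orangeB",186,193)):print(n,atz("top",u,v,.032))
print("cam",np.linalg.inv(vision.camera_info("top")["camera_from_world"])[:3,3])
E
```

```text
[0.5051 0.1332 0.032 ] [0.5048 0.1362 0.032 ] [0.5059 0.1341 0.0302]
[ 0.5385 -0.173   0.17  ] [ 0.5394 -0.171   0.17  ] [ 0.5393 -0.1725  0.1695]
orangeA [0.5546 0.2327 0.032 ]
orangeB [0.6001 0.1404 0.032 ]
cam [ 0.4405 -0.0878  1.1846]
```

The two views agree to about 3 mm: cap (0.505, 0.1345, 0.03) and mouth (0.539, -0.172, 0.17). Next I move over the mouth, squaring the tool to yaw 0, and take a wrist picture.

```bash
python3 -m jog '[[[20,-10,-30],[0,0,3],0],[[50,-30,-60],[0,0,7],0],[[85,-50,-90],[0,0,10],0],[[120,-70,-100],[0,0,14],0],[[155,-90,-100],[0,0,17],0],[[190,-110,-100],[0,0,20],0],[[225,-130,-100],[0,0,24],0],[[260,-150,-100],[0,0,26.8],0],[[295,-168,-100],[0,0,26.8],0],[[330,-188,-100],[0,0,26.8],0],[[365,-206,-100],[0,0,26.8],0],[[390,-220,-100],[0,0,26.8],0]]'
python3 -m jog '[[[14,0,0],[0,0,0],0],[[14,0,0],[0,0,0],0],[[14,0,0],[0,0,0],0],[[14,0,0],[0,0,0],0]]'
python3 - <<'E'
from h import *
s=bot.read_state();im=vision.capture("wrist")
print(s["position"],s["tcp_rot"],s["force"])
print(proj("wrist",[.539,-.172,.17],s),proj("wrist",s["position"],s))
cv2.imwrite("pics/w0.png",im[:,:,::-1]);np.save("w0.npy",[s],allow_pickle=True)
E
```

```text
time_s: 1.1
position: [0.532, -0.1823, 0.3222]
tcp_rot: [[1.0, 0.002, 0.0], [0.002, -1.0, 0.001], [0.0, -0.001, -1.0]]
force: [0.2, -0.5, -0.5]
opening: 0.998
time_s: 1.43
position: [0.5438, -0.186, 0.322]
tcp_rot: [[1.0, -0.001, -0.002], [-0.001, -1.0, 0.0], [-0.002, -0.0, -1.0]]
force: [0.3, 0.6, -0.2]
opening: 1.0
[ 0.5438 -0.186   0.322 ] [[ 1.     -0.0007 -0.0018]
 [-0.0007 -1.      0.0004]
 [-0.0018 -0.0004 -1.    ]] [ 0.3413  0.5863 -0.2223]
[265.5639 198.7659] [281.2971 273.9485]
```

View pics/w0.png

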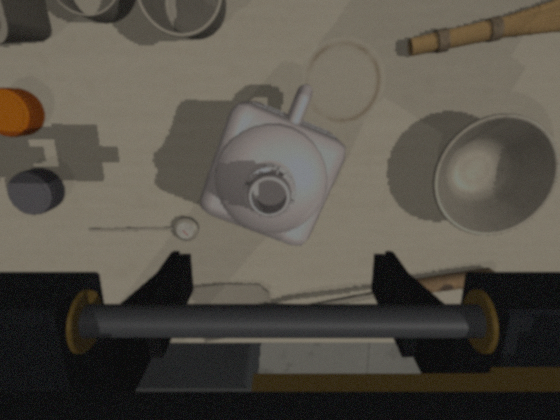

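The jug mouth is at about (270,193), against a prediction of (266,199). The grey cap is at (35,190). Next I go over the cap.

```bash
python3 -m jog '[[[-2,-20,0],[0,0,0],0],[[-6,-50,0],[0,0,0],0],[[-10,-85,0],[0,0,0],0],[[-14,-120,0],[0,0,0],0],[[-18,-155,10],[0,0,0],0],[[-22,-190,35],[0,0,0],0],[[-26,-225,60],[0,0,0],0],[[-30,-260,90],[0,0,0],0],[[-34,-290,120],[0,0,0],0],[[-37,-310,150],[0,0,0],0],[[-39,-320,165],[0,0,0],0],[[-39,-320,172],[0,0,0],0]]'
python3 -m jog '[[[0,0,0],[0,0,0],0],[[0,0,0],[0,0,0],0],[[0,0,0],[0,0,0],0],[[0,0,0],[0,0,0],0]]'
python3 - <<'E'
from h import *
s=bot.read_state();im=vision.capture("wrist")[:,:,::-1]
print(s["position"],s["tcp_rot"],s["force"])
p=proj("wrist",[.505,.1345,.032],s);print(p)
cv2.imwrite("pics/w1.png",im);np.save("w1.npy",[s],allow_pickle=True)
w0=cv2.imread("pics/w0.png")
c=lambda im,x,y,w,h,k:cv2.resize(im[y:y+h,x:x+w],None,fx=k,fy=k,interpolation=cv2.INTER_CUBIC)
x,y=int(p[0])-50,int(p[1])-50;print(x,y)
cv2.imwrite("pics/crop1.png",np.hstack([c(w0,230,160,80,80,5),c(im,x,y,100,100,4)]))
E
```

```text
time_s: 2.48
position: [0.5023, 0.1353, 0.1478]
tcp_rot: [[1.0, 0.001, -0.007], [0.001, -1.0, 0.0], [-0.007, -0.0, -1.0]]
force: [-0.3, -0.6, -0.7]
opening: 1.003
time_s: 2.82
position: [0.5074, 0.1332, 0.1522]
tcp_rot: [[1.0, -0.002, 0.004], [-0.002, -1.0, 0.0], [0.004, -0.0, -1.0]]
force: [-0.2, 0.4, 0.4]
opening: 1.001
[0.5074 0.1332 0.1522] [[ 1.     -0.002   0.0037]
 [-0.002  -1.      0.    ]
 [ 0.0037 -0.     -1.    ]] [-0.2335  0.3691  0.4131]
[279.7862 207.4147]
229 157
```

View pics/crop1.png

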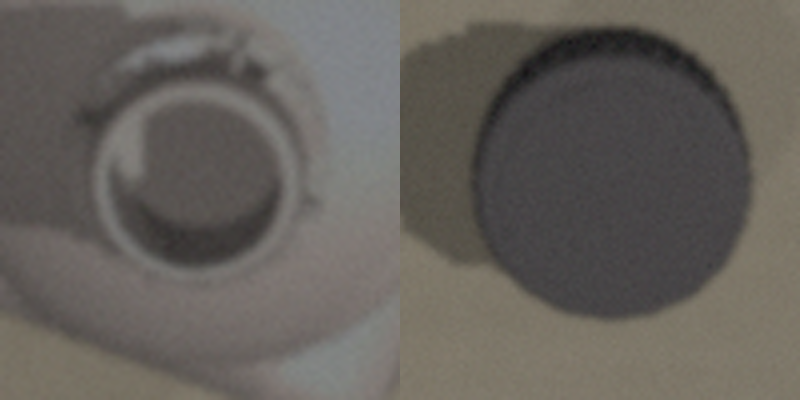

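```bash
python3 - <<'E'
from h import *
a=np.load("w0.npy",allow_pickle=True)[0];b=np.load("w1.npy",allow_pickle=True)[0]
print("mouth",atz("wrist",269,196,.17,a)); print("cap",atz("wrist",281.9,203.4,.032,b),b["position"])
print(bot.read_state()["position"])
E
```

```text
mouth [ 0.5415 -0.175   0.17  ]
cap [0.5083 0.1328 0.032 ] [0.5074 0.1332 0.1522]
[0.5071 0.1334 0.152 ]
```

Measurements agree within 3 mm, and the cap-to-mouth offset is (+0.0335, -0.307) in all three cameras. The tool is centred over the cap, so I descend and grip.

```bash
python3 -m jog '[[[0,0,15],[0,0,0],0],[[0,0,35],[0,0,0],0],[[0,0,60],[0,0,0],0],[[0,0,85],[0,0,0],0],[[0,0,105],[0,0,0],0],[[0,0,122],[0,0,0],0],[[0,0,135],[0,0,0],0],[[0,0,142],[0,0,0],0],[[0,0,147],[0,0,0],0],[[0,0,147],[0,0,0],0],[[0,0,147],[0,0,0],0],[[0,0,147],[0,0,0],0]]'
python3 -m jog '[[[0,0,0],[0,0,0],0.25],[[0,0,0],[0,0,0],0.35],[[0,0,0],[0,0,0],0.5],[[0,0,0],[0,0,0],1],[[0,0,0],[0,0,0],1],[[0,0,0],[0,0,0],1],[[0,0,0],[0,0,0],1],[[0,0,0],[0,0,0],1],[[0,0,0],[0,0,0],1],[[0,0,0],[0,0,0],1]]'
```

```text
time_s: 3.87
position: [0.5065, 0.1344, 0.0044]
tcp_rot: [[1.0, 0.0, 0.002], [0.0, -1.0, 0.0], [0.002, -0.0, -1.0]]
force: [0.7, 1.0, 0.4]
opening: 1.001
time_s: 4.7
position: [0.5058, 0.1344, 0.0036]
tcp_rot: [[1.0, 0.0, 0.0], [0.0, -1.0, -0.0], [0.0, 0.0, -1.0]]
force: [-0.4, -1.2, 2.2]
opening: 0.646
```

Opening 0.646 × 87 mm is 56 mm, so the cap is gripped. I lift it and carry it to above the mouth.

```bash
python3 -m jog '[[[0,0,-10],[0,0,0],1],[[0,0,-30],[0,0,0],1],[[0,0,-60],[0,0,0],1],[[0,0,-95],[0,0,0],1],[[0,0,-130],[0,0,0],1],[[0,0,-165],[0,0,0],1],[[0,0,-195],[0,0,0],1],[[0,0,-210],[0,0,0],1],[[0,0,-216],[0,0,0],1],[[0,0,-216],[0,0,0],1]]'
python3 -m jog '[[[1,12,0],[0,0,0],1],[[4,36,0],[0,0,0],1],[[7,66,0],[0,0,0],1],[[11,100,0],[0,0,0],1],[[15,135,0],[0,0,0],1],[[19,170,0],[0,0,0],1],[[22,205,0],[0,0,0],1],[[26,240,0],[0,0,0],1],[[29,270,0],[0,0,0],1],[[32,292,0],[0,0,0],1],[[33,303,0],[0,0,0],1],[[33.5,307,0],[0,0,0],1]]'
python3 -m jog '[[[0,0,0],[0,0,0],1],[[0,0,0],[0,0,0],1],[[0,0,0],[0,0,0],1],[[0,0,0],[0,0,0],1],[[0,0,0],[0,0,0],1]]'
python3 - <<'E'
from h import *
s=bot.read_state();im=vision.capture("wrist")[:,:,::-1];sc=vision.capture("scene")[:,:,::-1];tp=vision.capture("top")[:,:,::-1]
print(s["position"],s["tcp_rot"],s["force"],s["moment"])
for n,i in(("w2",im),("s2",sc),("t2",tp)):cv2.imwrite(f"pics/{n}.png",i)
np.save("w2.npy",[s],allow_pickle=True)
c=lambda im,x,y,w,h,k:cv2.resize(im[y:y+h,x:x+w],None,fx=k,fy=k,interpolation=cv2.INTER_CUBIC)
print(proj("wrist",[.54,-.173,.17],s),proj("scene",[.54,-.173,.17]))
cv2.imwrite("pics/crop2.png",np.hstack([c(im,180,150,200,200,2),c(sc,260,130,80,80,5)]))
E
```

```text
time_s: 5.53
position: [0.5063, 0.1345, 0.2213]
tcp_rot: [[1.0, 0.0, 0.003], [0.0, -1.0, 0.0], [0.003, -0.0, -1.0]]
force: [-0.1, -0.1, -1.0]
opening: 0.644
time_s: 6.53
position: [0.5382, -0.1746, 0.2175]
tcp_rot: [[1.0, -0.003, -0.003], [-0.003, -1.0, 0.001], [-0.003, -0.001, -1.0]]
force: [-0.2, -0.8, 0.0]
opening: 0.643
time_s: 6.95
position: [0.5392, -0.1713, 0.2197]
tcp_rot: [[1.0, 0.002, -0.0], [0.002, -1.0, 0.0], [-0.0, -0.0, -1.0]]
force: [0.1, 0.7, -0.5]
opening: 0.645
[ 0.5392 -0.1713  0.2197] [[ 1.      0.0018 -0.0001]
 [ 0.0018 -1.      0.0002]
 [-0.0001 -0.0002 -1.    ]] [ 0.0667  0.7404 -0.4537] [ 0.0213 -0.0092 -0.0022]
[284.1446 235.1553] [297.0764 180.7048]
```

View pics/crop2.png

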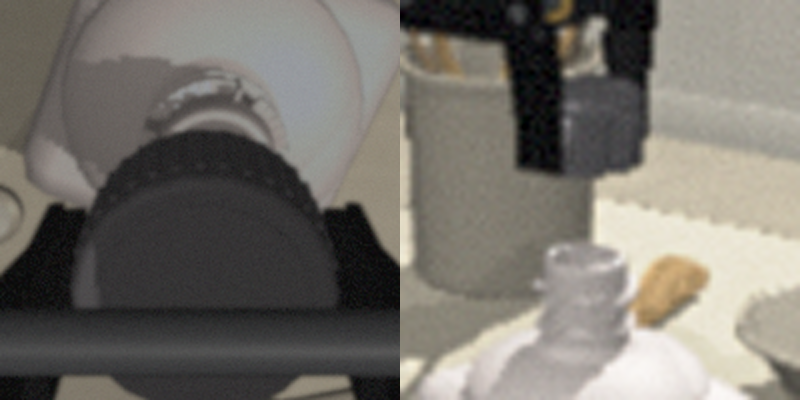

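The cap is over the neck, but the skirt hides most of the mouth. I back off 40 mm in x, let the arm settle, and measure mouth and cap in the same wrist picture.

```bash
python3 -m jog '[[[-10,0,0],[0,0,0],1],[[-25,0,0],[0,0,0],1],[[-35,0,0],[0,0,0],1],[[-40,0,0],[0,0,0],1],[[-40,0,0],[0,0,0],1],[[-40,0,0],[0,0,0],1],[[-40,0,0],[0,0,0],1],[[-40,0,0],[0,0,0],1],[[-40,0,0],[0,0,0],1],[[-40,0,0],[0,0,0],1],[[-40,0,0],[0,0,0],1],[[-40,0,0],[0,0,0],1]]'
python3 - <<'E'
from h import *
S=[];I=[]
for k in range(4):
    S.append(bot.read_state());I.append(vision.capture("wrist")[:,:,::-1].astype(float))
P=np.array([s["position"] for s in S]);print(P);s=S[0];s["position"]=P.mean(0)
s["tcp_rot"]=np.diag([1.,-1,-1])
im=np.mean(I,0).astype(np.uint8);cv2.imwrite("pics/w3.png",im);np.save("w3.npy",[s],allow_pickle=True)
c=lambda im,x,y,w,h,k:cv2.resize(im[y:y+h,x:x+w],None,fx=k,fy=k,interpolation=cv2.INTER_CUBIC)
p=proj("wrist",[.54,-.173,.17],s);q=proj("wrist",s["position"]+[0,0,.028],s);print(p,q)
x,y=int(p[0])-60,int(p[1])-40;print(x,y)
x2,y2=int(q[0])-100,int(q[1])-75;print(x2,y2)
cv2.imwrite("pics/crop3.png",np.hstack([c(im,x,y,100,125,4),c(im,x2,y2,200,250,2)]))
E
```

```text
time_s: 8.1
position: [0.4993, -0.1726, 0.2195]
tcp_rot: [[1.0, 0.0, -0.0], [0.0, -1.0, 0.0], [-0.0, -0.0, -1.0]]
force: [0.5, 0.6, -0.7]
opening: 0.639
[[ 0.4993 -0.1726  0.2195]
 [ 0.4993 -0.1726  0.2195]
 [ 0.4993 -0.1726  0.2195]
 [ 0.4993 -0.1726  0.2195]]
[282.0407 170.666 ] [281.2191 305.4236]
222 130
181 230Traceback (most recent call last):
  File "<stdin>", line 12, in <module>
    return _nx.concatenate(arrs, 1, dtype=dtype, casting=casting)
           ~~~~~~~~~~~~~~~^^^^^^^^^^^^^^^^^^^^^^^^^^^^^^^^^^^^^^^
ValueError: all the input array dimensions except for the concatenation axis must match exactly, but along dimension 0, the array at index 0 has size 500 and the array at index 1 has size 380
```

```bash
python3 - <<'E'
from h import *
im=cv2.imread("pics/w3.png")
cv2.imwrite("pics/crop3.png",cv2.resize(im[120:320,180:380],None,fx=3,fy=3,interpolation=cv2.INTER_CUBIC))
E
```

```text
(no output)
```

View pics/crop3.png

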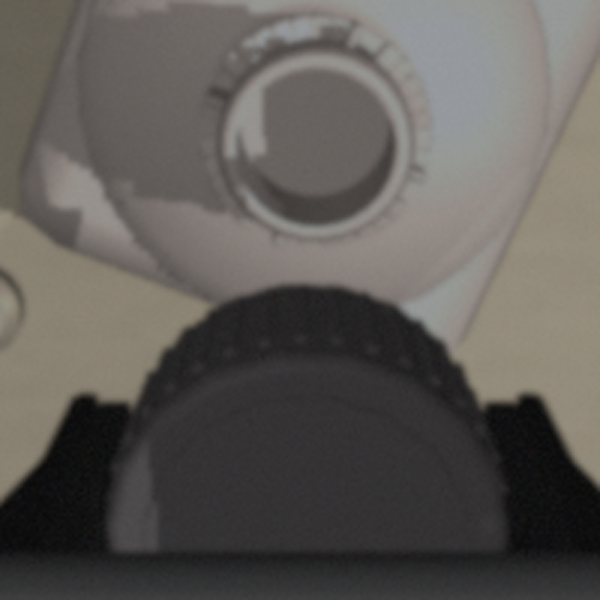

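```bash
python3 - <<'E'
from h import *
s=np.load("w3.npy",allow_pickle=True)[0];t=s["position"]
m=atz("wrist",285.0,167.7,.17,s);print("mouth",m, m-t)
a=atz("wrist",282.5,237.9,t[2]+.028,s)-t;b=atz("wrist",282.5,214.6,t[2]-.004,s)-t
print("cap far edge minus 28mm:",a-[.028,0,0],b-[.028,0,0])
E
```

```text
mouth [ 0.5417 -0.1747  0.17  ] [ 0.0424 -0.0021 -0.0495]
cap far edge minus 28mm: [ 0.0017 -0.0005  0.028 ] [ 0.0008 -0.0006 -0.004 ]
```

Relative to the cap, the mouth is +41 mm in x and -1.5 mm in y. I move there and down until the skirt is about 4 mm above the rim.

```bash
python3 -m jog '[[[10,0.3,0],[0,0,0],1],[[25,0.7,0],[0,0,0],1],[[36,1.2,0],[0,0,0],1],[[41,1.2,5],[0,0,0],1],[[41,1.2,15],[0,0,0],1],[[41,1.2,25],[0,0,0],1],[[41,1.2,35],[0,0,0],1],[[41,1.2,41],[0,0,0],1],[[41,1.2,41],[0,0,0],1],[[41,1.2,41],[0,0,0],1],[[41,1.2,41],[0,0,0],1],[[41,1.2,41],[0,0,0],1]]'
python3 -m jog '[[[0,0,2],[0,0,0],1],[[0,0,4],[0,0,0],1],[[0,0,6],[0,0,0],1],[[0,0,8],[0,0,0],1],[[0,0,8],[0,0,0],1],[[0,0,8],[0,0,0],1]]'
python3 - <<'E'
from rig import bot
s=bot.read_state();print(s["position"].round(4),s["force"].round(2),s["moment"].round(3))
E
```

```text
time_s: 9.3
position: [0.5405, -0.1741, 0.1791]
tcp_rot: [[1.0, -0.0, 0.001], [-0.0, -1.0, -0.001], [0.001, 0.001, -1.0]]
force: [1.0, -0.4, -1.0]
opening: 0.646
time_s: 9.8
position: [0.5401, -0.1737, 0.1704]
tcp_rot: [[1.0, 0.0, -0.0], [0.0, -1.0, 0.0], [-0.0, -0.0, -1.0]]
force: [0.7, -0.6, -0.3]
opening: 0.649
[ 0.5401 -0.1737  0.1704] [ 0.69 -0.59 -0.26] [ 0.021  0.094 -0.01 ]
```

There is no vertical load with the skirt about 3.5 mm below the rim, so the cap is over the neck. I continue gently.

```bash
python3 -m jog '[[[0,0,1],[0,0,0],1],[[0,0,2],[0,0,0],1],[[0,0,3],[0,0,0],1],[[0,0,4],[0,0,0],1],[[0,0,5],[0,0,0],1],[[0,0,5],[0,0,0],1],[[0,0,5],[0,0,0],1],[[0,0,5],[0,0,0],1]]'
python3 -m jog '[[[0,0,1],[0,0,0],1],[[0,0,2],[0,0,0],1],[[0,0,3],[0,0,0],1],[[0,0,3],[0,0,0],1],[[0,0,3],[0,0,0],1]]'
python3 - <<'E'
from rig import bot
s=bot.read_state();print(s["position"].round(4),s["force"].round(2),s["moment"].round(3))
E
```

```text
time_s: 10.47
position: [0.5403, -0.1738, 0.1656]
tcp_rot: [[1.0, 0.0, 0.0], [0.0, -1.0, 0.0], [0.0, -0.0, -1.0]]
force: [0.3, 0.3, -0.8]
opening: 0.647
time_s: 10.88
position: [0.5402, -0.1738, 0.1624]
tcp_rot: [[1.0, 0.0, -0.0], [0.0, -1.0, 0.0], [-0.0, -0.0, -1.0]]
force: [0.7, -0.4, -0.9]
opening: 0.639
[ 0.5402 -0.1738  0.1624] [ 0.68 -0.43 -0.89] [ 0.01   0.035 -0.029]
```

```bash
for i in 1; do python3 -m jog '[[[0,0,0.5],[0,0,0],1],[[0,0,1],[0,0,0],1],[[0,0,1],[0,0,0],1]]'; python3 -m jog '[[[0,0,0.5],[0,0,0],1],[[0,0,1],[0,0,0],1],[[0,0,1],[0,0,0],1]]';  done
```

```text
time_s: 11.13
position: [0.5402, -0.1737, 0.1614]
tcp_rot: [[1.0, 0.0, -0.0], [0.0, -1.0, 0.0], [-0.0, -0.0, -1.0]]
force: [0.4, 0.2, 0.0]
opening: 0.64
time_s: 11.38
position: [0.5402, -0.1738, 0.1604]
tcp_rot: [[1.0, 0.0, -0.0], [0.0, -1.0, 0.0], [-0.0, -0.0, -1.0]]
force: [-0.0, 0.1, -0.8]
opening: 0.645
```

```bash
for i in 1; do python3 -m jog '[[[0,0,0.5],[0,0,0],1],[[0,0,1],[0,0,0],1],[[0,0,1],[0,0,0],1]]'; python3 -m jog '[[[0,0,0.5],[0,0,0],1],[[0,0,1],[0,0,0],1],[[0,0,1],[0,0,0],1]]';  python3 -m jog '[[[0,0,0.5],[0,0,0],1],[[0,0,1],[0,0,0],1],[[0,0,1],[0,0,0],1]]'; done
```

```text
time_s: 11.63
position: [0.5401, -0.1738, 0.1596]
tcp_rot: [[1.0, 0.0, -0.0], [0.0, -1.0, -0.0], [-0.0, 0.0, -1.0]]
force: [-0.3, -0.8, -0.2]
opening: 0.643
time_s: 11.88
position: [0.5397, -0.174, 0.1584]
tcp_rot: [[1.0, 0.0, -0.001], [0.0, -1.0, -0.0], [-0.001, 0.0, -1.0]]
force: [-2.3, -1.4, -0.1]
opening: 0.642
time_s: 12.13
position: [0.5398, -0.174, 0.1573]
tcp_rot: [[1.0, 0.0, -0.001], [0.0, -1.0, -0.0], [-0.001, 0.0, -1.0]]
force: [-2.4, -1.7, 0.1]
opening: 0.642
```

A small lateral contact (-2.4, -1.7 N) shows the neck lies slightly toward -x, -y, so I ease that way and keep lowering.

```bash
python3 -m jog '[[[-0.6,0.4,0],[0,0,0],1],[[-0.8,0.6,0],[0,0,0],1],[[-0.8,0.6,0],[0,0,0],1]]'; python3 -m jog '[[[0,0,0.5],[0,0,0],1],[[0,0,1],[0,0,0],1],[[0,0,1],[0,0,0],1]]';  python3 -m jog '[[[0,0,0.5],[0,0,0],1],[[0,0,1],[0,0,0],1],[[0,0,1],[0,0,0],1]]'
```

```text
time_s: 12.38
position: [0.5395, -0.1741, 0.1574]
tcp_rot: [[1.0, -0.0, 0.0], [-0.0, -1.0, 0.001], [0.0, -0.001, -1.0]]
force: [-0.9, -1.1, -1.1]
opening: 0.647
time_s: 12.63
position: [0.5395, -0.1742, 0.1565]
tcp_rot: [[1.0, 0.0, 0.0], [0.0, -1.0, 0.0], [0.0, -0.0, -1.0]]
force: [-2.0, -0.4, -0.3]
opening: 0.645
time_s: 12.88
position: [0.5395, -0.1743, 0.1555]
tcp_rot: [[1.0, 0.0, 0.0], [0.0, -1.0, 0.0], [0.0, -0.0, -1.0]]
force: [-0.6, -0.3, -0.8]
opening: 0.641
```

```bash
python3 -m jog '[[[0,0,0.5],[0,0,0],1],[[0,0,1],[0,0,0],1],[[0,0,1],[0,0,0],1]]';  python3 -m jog '[[[0,0,0.5],[0,0,0],1],[[0,0,1],[0,0,0],1],[[0,0,1],[0,0,0],1]]'
```

```text
time_s: 13.13
position: [0.5395, -0.1743, 0.1545]
tcp_rot: [[1.0, 0.0, 0.0], [0.0, -1.0, 0.0], [0.0, -0.0, -1.0]]
force: [-1.0, 0.9, -1.6]
opening: 0.644
time_s: 13.38
position: [0.5394, -0.1743, 0.1534]
tcp_rot: [[1.0, -0.0, -0.0], [-0.0, -1.0, 0.0], [-0.0, -0.0, -1.0]]
force: [-1.7, 0.6, -1.2]
opening: 0.646
```

```bash
python3 -m jog '[[[0,0,0.5],[0,0,0],1],[[0,0,1],[0,0,0],1],[[0,0,1],[0,0,0],1]]';  python3 -m jog '[[[0,0,0.5],[0,0,0],1],[[0,0,1],[0,0,0],1],[[0,0,1],[0,0,0],1]]'
python3 - <<'E'
from h import *
s=bot.read_state();print(s["force"],s["moment"])
a=vision.capture("scene")[:,:,::-1];b=vision.capture("wrist")[:,:,::-1]
c=lambda im,x,y,w,h,k:cv2.resize(im[y:y+h,x:x+w],None,fx=k,fy=k,interpolation=cv2.INTER_CUBIC)
cv2.imwrite("pics/crop4.png",np.hstack([c(a,255,150,80,80,5),c(b,180,150,200,200,2)]))
E
```

```text
time_s: 13.63
position: [0.5394, -0.1743, 0.1524]
tcp_rot: [[1.0, 0.0, -0.0], [0.0, -1.0, 0.0], [-0.0, -0.0, -1.0]]
force: [-0.9, 0.6, -2.1]
opening: 0.641
time_s: 13.88
position: [0.5394, -0.1744, 0.1515]
tcp_rot: [[1.0, 0.0, -0.0], [0.0, -1.0, 0.0], [-0.0, -0.0, -1.0]]
force: [0.0, 0.0, -0.4]
opening: 0.638
[ 0.035   0.0242 -0.3623] [ 0.1949  0.1096 -0.0401]
```

View pics/crop4.png

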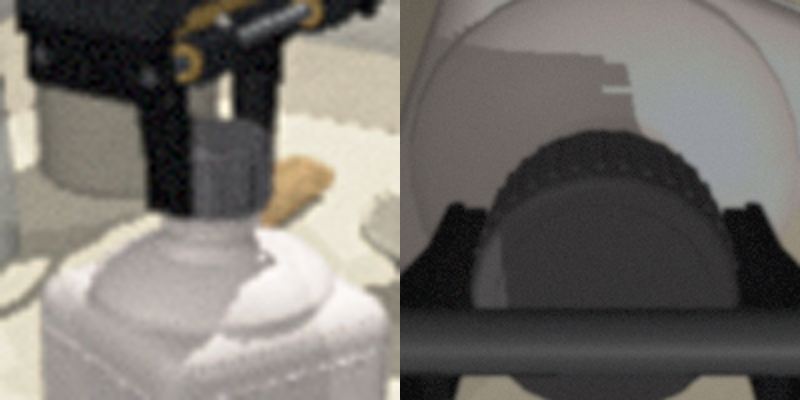

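The cap sits level on the neck, with cap_mid about 6.5 mm below the rim and almost no load, so the lugs seem to have dropped straight into the gaps. I probe down for the liner.

```bash
python3 -m jog '[[[0,0,0.3],[0,0,0],1],[[0,0,0.6],[0,0,0],1],[[0,0,0.6],[0,0,0],1],[[0,0,0.6],[0,0,0],1]]';  python3 -m jog '[[[0,0,0.3],[0,0,0],1],[[0,0,0.6],[0,0,0],1],[[0,0,0.6],[0,0,0],1],[[0,0,0.6],[0,0,0],1]]'; python3 -m jog '[[[0,0,0.3],[0,0,0],1],[[0,0,0.6],[0,0,0],1],[[0,0,0.6],[0,0,0],1],[[0,0,0.6],[0,0,0],1]]'
```

```text
time_s: 14.32
position: [0.5395, -0.1744, 0.1509]
tcp_rot: [[1.0, 0.0, 0.0], [0.0, -1.0, 0.0], [0.0, -0.0, -1.0]]
force: [-1.0, 0.6, -1.0]
opening: 0.645
time_s: 14.65
position: [0.5395, -0.1744, 0.1505]
tcp_rot: [[1.0, 0.0, 0.0], [0.0, -1.0, -0.0], [0.0, 0.0, -1.0]]
force: [0.0, 2.1, 1.1]
opening: 0.647
time_s: 14.98
position: [0.5395, -0.1744, 0.15]
tcp_rot: [[1.0, 0.0, 0.0], [0.0, -1.0, -0.0], [0.0, 0.0, -1.0]]
force: [-1.7, 1.9, 3.4]
opening: 0.645
```

The liner touches at TCP z 0.1508, which puts cap_mid at -7.2 mm against the specified -7. The lugs are in the gaps, so I screw clockwise (+z of the tool) in small steps, following the cap down.

```bash
python3 -m jog '[[[0,0,0.2],[0,0,2],1],[[0,0,0.3],[0,0,4],1],[[0,0,0.4],[0,0,6],1],[[0,0,0.5],[0,0,8],1],[[0,0,0.6],[0,0,10],1],[[0,0,0.6],[0,0,10],1],[[0,0,0.6],[0,0,10],1]]'; python3 - <<'E'
from rig import bot
s=bot.read_state();print(s["moment"].round(3),s["joint_positions"].round(2))
E
```

```text
time_s: 15.57
position: [0.5404, -0.1751, 0.1497]
tcp_rot: [[0.985, -0.173, 0.002], [-0.173, -0.985, -0.002], [0.003, 0.001, -1.0]]
force: [1.0, -0.8, 4.4]
opening: 0.647
[-0.017 -0.01  -0.006] [-2.921e+01  3.128e+01  9.451e+01 -1.000e-02  5.406e+01  7.074e+01]
```

```bash
python3 -m jog '[[[0,0,0.1],[0,0,2],1],[[0,0,0.3],[0,0,4],1],[[0,0,0.4],[0,0,6],1],[[0,0,0.6],[0,0,8],1],[[0,0,0.8],[0,0,10],1],[[0,0,0.8],[0,0,10],1],[[0,0,0.8],[0,0,10],1]]';python3 -m jog '[[[0,0,0.1],[0,0,2],1],[[0,0,0.3],[0,0,4],1],[[0,0,0.4],[0,0,6],1],[[0,0,0.6],[0,0,8],1],[[0,0,0.7],[0,0,10],1],[[0,0,0.7],[0,0,10],1],[[0,0,0.7],[0,0,10],1]]'; python3 - <<'E'
from rig import bot
s=bot.read_state();print(s["moment"].round(3),s["joint_positions"].round(2))
E
```

```text
time_s: 16.15
position: [0.5405, -0.1751, 0.1491]
tcp_rot: [[0.94, -0.341, 0.002], [-0.341, -0.94, -0.002], [0.003, 0.001, -1.0]]
force: [-0.2, -0.3, 5.8]
opening: 0.642
time_s: 16.73
position: [0.5405, -0.175, 0.1487]
tcp_rot: [[0.866, -0.499, 0.003], [-0.499, -0.866, -0.002], [0.003, -0.0, -1.0]]
force: [-0.4, 0.0, 7.3]
opening: 0.643
[ 0.101  0.125 -0.019] [-29.21  31.35  94.56  -0.    53.91  90.74]
```

```bash
python3 -m jog '[[[0,0,0.1],[0,0,2],1],[[0,0,0.3],[0,0,4],1],[[0,0,0.4],[0,0,6],1],[[0,0,0.5],[0,0,8],1],[[0,0,0.6],[0,0,10],1],[[0,0,0.6],[0,0,10],1],[[0,0,0.6],[0,0,10],1]]';python3 -m jog '[[[0,0,0.1],[0,0,2],1],[[0,0,0.2],[0,0,4],1],[[0,0,0.3],[0,0,6],1],[[0,0,0.4],[0,0,8],1],[[0,0,0.4],[0,0,10],1],[[0,0,0.4],[0,0,10],1],[[0,0,0.4],[0,0,10],1]]'; python3 - <<'E'
from rig import bot
s=bot.read_state();print(s["moment"].round(3),s["joint_positions"].round(2))
E
```

```text
time_s: 17.32
position: [0.5405, -0.1751, 0.1483]
tcp_rot: [[0.767, -0.642, 0.003], [-0.642, -0.767, -0.002], [0.003, -0.0, -1.0]]
force: [-1.9, 0.7, 8.3]
opening: 0.642
time_s: 17.9
position: [0.5405, -0.175, 0.1481]
tcp_rot: [[0.643, -0.765, 0.003], [-0.765, -0.643, -0.002], [0.003, -0.001, -1.0]]
force: [-1.4, 0.7, 9.6]
opening: 0.647
[ 0.209  0.216 -0.097] [-29.21  31.4   94.59  -0.    53.82 110.74]
```

```bash
python3 -m jog '[[[0,0,0.1],[0,0,2],1],[[0,0,0.2],[0,0,4],1],[[0,0,0.3],[0,0,6],1],[[0,0,0.3],[0,0,8],1],[[0,0,0.3],[0,0,8],1]]';python3 -c '
from rig import bot
s=bot.read_state();print(s["moment"].round(3),s["position"],s["joint_positions"].round(2))';python3 -m jog '[[[0,0,0],[0,0,2],1],[[0,0,0],[0,0,4],1],[[0,0,0],[0,0,6],1],[[0,0,0],[0,0,6],1]]';python3 -c '
from rig import bot
s=bot.read_state();print(s["moment"].round(3),s["position"],s["joint_positions"].round(2))'
```

```text
time_s: 18.32
position: [0.5405, -0.1751, 0.1478]
tcp_rot: [[0.53, -0.848, 0.003], [-0.848, -0.53, -0.002], [0.003, -0.001, -1.0]]
force: [-1.2, 0.2, 8.8]
opening: 0.643
[ 0.106  0.253 -0.028] [ 0.54048843 -0.17510499  0.14781687] [-2.9210e+01  3.1420e+01  9.4610e+01 -2.0000e-02  5.3780e+01  1.1881e+02]
time_s: 18.65
position: [0.5404, -0.1751, 0.1478]
tcp_rot: [[0.438, -0.899, 0.003], [-0.899, -0.438, -0.002], [0.003, -0.002, -1.0]]
force: [-1.5, 0.5, 8.4]
opening: 0.64
[ 0.146  0.205 -0.019] [ 0.54041383 -0.17509913  0.14776668] [-2.9210e+01  3.1430e+01  9.4610e+01 -2.0000e-02  5.3780e+01  1.2481e+02]
```

```bash
for i in 1; do python3 -m jog '[[[0,0,0],[0,0,2],1],[[0,0,0],[0,0,4],1],[[0,0,0],[0,0,6],1],[[0,0,0],[0,0,6],1]]';python3 -c '
from rig import bot
s=bot.read_state();print(s["moment"].round(3),s["position"],s["joint_positions"].round(2))';done; python3 -m jog '[[[0,0,0],[0,0,2],1],[[0,0,0],[0,0,4],1],[[0,0,0],[0,0,6],1],[[0,0,0],[0,0,6],1]]';python3 -c '
from rig import bot
s=bot.read_state();print(s["moment"].round(3),s["position"],s["joint_positions"].round(2))'
```

```text
time_s: 18.98
position: [0.5404, -0.1751, 0.1478]
tcp_rot: [[0.342, -0.94, 0.003], [-0.94, -0.342, -0.002], [0.003, -0.002, -1.0]]
force: [-2.5, 1.4, 9.2]
opening: 0.641
[0.148 0.243 0.006] [ 0.54041684 -0.1750884   0.14776108] [-2.9210e+01  3.1430e+01  9.4610e+01 -2.0000e-02  5.3780e+01  1.3081e+02]
time_s: 19.32
position: [0.54, -0.1745, 0.1477]
tcp_rot: [[0.242, -0.97, 0.002], [-0.97, -0.242, -0.001], [0.001, -0.001, -1.0]]
force: [-0.6, 0.8, 9.7]
opening: 0.642
[0.448 0.294 0.061] [ 0.54004523 -0.17451441  0.1476833 ] [-2.9190e+01  3.1420e+01  9.4640e+01  1.0000e-02  5.3840e+01  1.3678e+02]
```

```bash
python3 -m jog '[[[0,0,0],[0,0,1.5],1],[[0,0,0],[0,0,3],1],[[0,0,0],[0,0,3],1]]';python3 -c '
from rig import bot
s=bot.read_state();print(s["moment"].round(3),s["position"],s["joint_positions"].round(2))'; python3 -m jog '[[[0,0,0],[0,0,1.5],1],[[0,0,0],[0,0,3],1],[[0,0,0],[0,0,3],1]]';python3 -c '
from rig import bot
s=bot.read_state();print(s["moment"].round(3),s["position"],s["joint_positions"].round(2))'
```

```text
time_s: 19.57
position: [0.5398, -0.1739, 0.1476]
tcp_rot: [[0.194, -0.981, 0.001], [-0.981, -0.194, -0.0], [0.0, -0.001, -1.0]]
force: [-0.9, 2.5, 10.1]
opening: 0.64
[0.741 0.245 0.687] [ 0.53981286 -0.17393678  0.14764404] [-2.9150e+01  3.1420e+01  9.4660e+01  1.0000e-02  5.3870e+01  1.3964e+02]
time_s: 19.82
position: [0.54, -0.1749, 0.1477]
tcp_rot: [[0.145, -0.989, 0.001], [-0.989, -0.145, -0.003], [0.003, -0.001, -1.0]]
force: [-0.7, 0.3, 9.2]
opening: 0.643
[0.312 0.253 1.041] [ 0.54001095 -0.17486885  0.14766804] [-2.9160e+01  3.1430e+01  9.4640e+01 -1.3000e-01  5.3810e+01  1.4258e+02]
```

Torque jumped to 1.0 N m after about 80 degrees, so the stop is reached with the cap about 10.3 mm below the rim. I unload the twist and the downward push before opening.

```bash
python3 -m jog '[[[0,0,0],[0,0,-2],1],[[0,0,-0.3],[0,0,-3.5],1],[[0,0,-0.6],[0,0,-3.5],1],[[0,0,-0.6],[0,0,-3.5],1]]';python3 -c '
from rig import bot
s=bot.read_state();print(s["moment"].round(3),s["position"],s["joint_positions"].round(2))'
```

```text
time_s: 20.15
position: [0.5401, -0.1748, 0.1478]
tcp_rot: [[0.201, -0.98, 0.002], [-0.98, -0.201, -0.001], [0.002, -0.001, -1.0]]
force: [-0.3, 1.5, 6.3]
opening: 0.643
[0.168 0.153 0.132] [ 0.54013408 -0.17480269  0.1478483 ] [-2.9200e+01  3.1420e+01  9.4620e+01 -2.0000e-02  5.3840e+01  1.3921e+02]
```

```bash
python3 -m jog '[[[0,0,-0.4],[0,0,0],1],[[0,0,-0.8],[0,0,0],1],[[0,0,-1.0],[0,0,0],1],[[0,0,-1.0],[0,0,0],1]]';python3 -m jog '[[[0,0,-0.3],[0,0,0],1],[[0,0,-0.6],[0,0,0],1],[[0,0,-0.6],[0,0,0],1]]'
```

```text
time_s: 20.48
position: [0.5401, -0.1748, 0.148]
tcp_rot: [[0.2, -0.98, 0.001], [-0.98, -0.2, -0.001], [0.001, -0.001, -1.0]]
force: [1.2, -0.6, 2.1]
opening: 0.645
time_s: 20.73
position: [0.54, -0.1747, 0.1482]
tcp_rot: [[0.199, -0.98, 0.001], [-0.98, -0.199, -0.001], [0.001, -0.001, -1.0]]
force: [2.5, -1.7, -1.8]
opening: 0.645
```

Under a slight upward pull the cap stays down, at about -9.8 mm, so the thread holds it. I release and rise.

```bash
python3 -m jog '[[[0,0,0.2],[0,0,0],0.3],[[0,0,0.2],[0,0,0],0.2],[[0,0,0.2],[0,0,0],0.1],[[0,0,0.2],[0,0,0],0],[[0,0,0.2],[0,0,0],0],[[0,0,0.2],[0,0,0],0],[[0,0,0.2],[0,0,0],0]]';python3 -m jog '[[[0,0,-5],[0,0,0],0],[[0,0,-15],[0,0,0],0],[[0,0,-30],[0,0,0],0],[[0,0,-50],[0,0,0],0],[[0,0,-75],[0,0,0],0],[[0,0,-95],[0,0,0],0],[[0,0,-100],[0,0,0],0],[[0,0,-100],[0,0,0],0]]'
python3 -m jog '[[[-20,0,0],[0,0,0],0],[[-50,0,0],[0,0,0],0],[[-80,0,0],[0,0,0],0],[[-90,0,0],[0,0,0],0],[[-90,0,0],[0,0,0],0],[[-90,0,0],[0,0,0],0],[[-90,0,0],[0,0,0],0]]'
python3 - <<'E'
from h import *
s=bot.read_state();a=vision.capture("scene")[:,:,::-1];t=vision.capture("top")[:,:,::-1];b=vision.capture("wrist")[:,:,::-1]
c=lambda im,x,y,w,h,k:cv2.resize(im[y:y+h,x:x+w],None,fx=k,fy=k,interpolation=cv2.INTER_CUBIC)
cv2.imwrite("pics/crop5.png",np.vstack([np.hstack([c(a,255,150,80,60,5),c(t,240,160,120,90,400/120)]),c(b,0,0,560,210,800/560)]))
m=[.5405,-.1745,.176];print(s["position"],proj("scene",m),proj("top",m),proj("wrist",m,s))
E
```

```text
time_s: 21.32
position: [0.5393, -0.1743, 0.1484]
tcp_rot: [[0.199, -0.98, -0.0], [-0.98, -0.199, 0.0], [-0.0, 0.0, -1.0]]
force: [-0.5, -0.0, -0.7]
opening: 0.986
time_s: 21.98
position: [0.5406, -0.175, 0.2509]
tcp_rot: [[0.2, -0.98, 0.005], [-0.98, -0.2, -0.003], [0.004, -0.004, -1.0]]
force: [0.1, -1.0, -0.9]
opening: 0.999
time_s: 22.57
position: [0.522, -0.0873, 0.248]
tcp_rot: [[0.199, -0.98, 0.0], [-0.98, -0.199, -0.001], [0.001, -0.0, -1.0]]
force: [-0.5, 0.1, -1.6]
opening: 0.996
[ 0.522  -0.0873  0.248 ] [297.2675 178.0171] [303.3142 210.143 ] [281.7847  82.9639]
```

View pics/crop5.png

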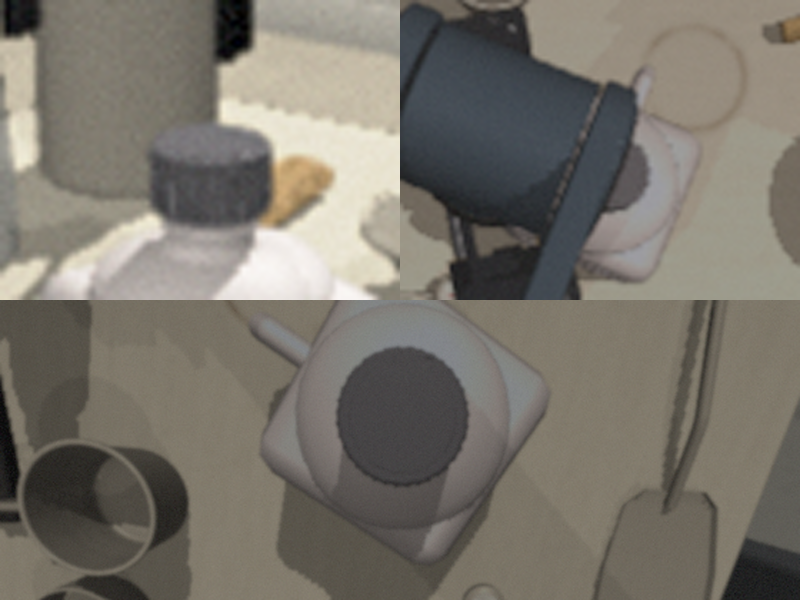

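The cap sits level and concentric. Its top centre in the scene view is at (296.6,178.2), against (297.3,178.0) predicted for fully down. The gripper is clear of everything, so I hand in.

```bash
python3 -c '
from rig import bot
print(bot.hand_in())'
```

```text
the job is handed in; nothing more can be done
None
```

The grey cap is screwed fully down on the jug and released, and I handed the job in at about 22.7 s; hand-in gives no verdict.

**No backward turn:** I did not turn the cap anticlockwise as you described. It went straight down to the dropped height with no load, and the liner touched at -7.2 mm (specified -7). I took this as the lugs having fallen directly into the gaps.

**Screwing down:** I turned the cap about 80° clockwise, a little more than the roughly 70° expected. The push stayed at or below about 10 N. At the stop the wrist torque briefly reached 1.0 N m, twice the hand-tight 0.5 N m; I backed off at once. I could not read the cap-to-jug contact force directly.

**Last checks:**
- **Held by the thread:** under a slight upward pull the cap stayed at about -9.8 mm, where the limit is -9.
- **Position:** the scene view shows it level and within 1 px of where a fully closed cap should be.
- **Jug and other things:** the jug looked upright and in place. I saw no bystander moved, but I did not measure each one. The gripper is clear and touches nothing.

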